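Turn the jewellery display to its front

ROBOT

A 6-joint arm with a two-finger parallel gripper is mounted at the origin on the work surface. World frame = base frame: x ahead of the robot, y to its left, z up, the work surface at z = 0. Lengths are in m, angles in rad, forces in N, time in s.
With the tool pointing down it reaches from about 0.375 to 0.975 m from the base axis. Payload 3.8 kg.
Tool frame: the origin (TCP) lies midway between the tips of the shut fingers; the grasp point (between the pads) lies 19 mm behind it; z points along the fingers, y is the direction in which the jaws open and shut (so a half turn about z gives the same grasp; the last joint's range is limited). The gripper opens to 85 mm and grips with 20 to 120 N. Pads are 22 mm wide; open, the fingers measure 114 mm over their backs; the gripper's body (76 mm by 85 mm) begins 54 mm behind the grasp point. The pads swing forward as they close: fully open they stand 13 mm farther back than shut.
Start: joints at [1.068, 0.264, 1.604, -0, 1.274, -0.037], TCP at [0.303, 0.603, 0.231] pointing down, gripper open.
Joint ranges: [-2.63, 2.63], [-0.94, 2.18], [0.31, 2.57], [-1.31, 4.45], [0, 2.66], [-2.55, 2.55]. Speed limits (rad/s): [2.57, 2.57, 3.14, 3.14, 3.14, 3.14].

INTERFACE

Orientations are given as a rotation vector (axis times angle).
In Python, from workcell import bot gives the robot as it stands.
- The arm moves only by the tool drive_tool, never from a script. Its argument "steps" is a list of rows, each a list of 2 entries, a list of its own where there are three numbers: the shift along the tool's x, y, z in mm, then the turn about the tool's z in degrees. In form: [[[dx, dy, dz], twist], ...]. A call has 1 to 8 rows; each row shifts and turns the commanded pose from where the row before left it, along the tool's axes as they then stand; what a row does not reach is not made up. A row lasts 1/12 s, in which the tool goes at most 41.7 mm and 7.16 degrees, less where a joint would pass 70% of its speed; a pose out of reach is approached as far as the arm can. A call is refused whole if a number of a shift passes 41.7 or a number of a turn 7.16, either way. A call with a gripper value outside its range is refused whole. "jaw" is the opening, from 0 (shut) to 1 (fully open), set as the call begins (left out, the last holds). The fingers move at their own pace and stop on an object; "force" is the grip in N (left out, the last holds). Time passes only in rows, so rows that do not move let the fingers close. It gives the time, the measured TCP pose, the force and the opening at its end, in the units of the state.
- bot.read_state(): the state, without advancing time (a new reading comes with each control period).
- bot.read_camera(name): name is "scene" or "top"; returns the picture (420x560x3 uint8, red, green, blue); there is no depth.
- bot.camera_info(name): a dict with "fx", "fy", "cx", "cy" (pixels), "position" and "attitude" of the camera in the world. Camera axes: x right, y down, z forward; pixel columns grow to the right and rows downward; lengths in m; the calibration is good to about 2 mm. A picture is of the moment at which its call begins. camera_info takes no time and is no camera call.
- bot.finish_job(): hands the job in, once; it reports no verdict.
The state is a dict: "time": time; "q": joint angles; "joint_vel": joint speeds; "joint_torque": joint torques, N m; "tool_pos": TCP position; "tcp_rot": TCP orientation; "wrist_force": force on the tool from outside, world axes, zero at the start; "torque": the same for the moment, N m; "width": opening from 0.0 (shut) to 1.0 (fully open).
Only numpy, scipy, OpenCV 4.12 (cv2) and the standard library are available. Lean on these libraries where they do the work, as an engineer would, in place of code of your own. Each camera call takes 0.05 s, during which the arm holds its last target.

TASK

Push the display turntable round with a fingertip, by its rim or one of the knobs on it, until the pointed ring cone stands at the front, squarely in line with the brass pointer. Turn it gently, without touching or lifting the goods that stand on the disc, without dragging its foot along or disturbing the other things on the counter, and leave it at rest.

Things in the scene. Friction and masses are not known exactly. Their poses are not given: they have to be found in the camera images.
- hub (a point): Centre of the turntable, on its axis at the height of the disc's top (42 mm above the counter). Its frame belongs to the fixed foot, not to the disc: +x points to the front (towards the pointer), +z up. The turntable is a white-topped round disc, 250 mm in diameter and 14 mm thick, its flat top at 42 mm, on a heavy dark wooden foot (about 2 to 3.5 kg, 196 mm across, merely standing on the counter)
- pointer (a point): The brass pointer: a stubby upright post about 28 mm long and 20 mm wide, on a tongue of the foot just outside the disc, 150 mm from the axis; its top is level with the disc's top (42 mm); this point is the middle of its top. It marks the front of the turntable (the customers' side) and does not turn with the disc
- turntable (a joint): Turn of the disc on its foot in rad, growing anticlockwise seen from above; free to turn both ways by several full turns (+-12 rad). It turns with light friction (about 0.07 N m, about 0.6 N at the rim) and stays where it is left
- knob0 (a point): Middle of the top of one of the six equal brass knobs on the turntable's rim (no. 0, at 0 degrees anticlockwise on the disc; 0 lies at the front when the joint reads 0): an upright pin 12 mm in diameter and 30 mm tall, fixed to the disc 115 mm from the axis, its top 72 mm above the counter; 60 degrees between neighbours
- knob1 (a point): Middle of the top of one of the six equal brass knobs on the turntable's rim (no. 1, at 60 degrees anticlockwise on the disc; 0 lies at the front when the joint reads 0): an upright pin 12 mm in diameter and 30 mm tall, fixed to the disc 115 mm from the axis, its top 72 mm above the counter; 60 degrees between neighbours
- knob2 (a point): Middle of the top of one of the six equal brass knobs on the turntable's rim (no. 2, at 120 degrees anticlockwise on the disc; 0 lies at the front when the joint reads 0): an upright pin 12 mm in diameter and 30 mm tall, fixed to the disc 115 mm from the axis, its top 72 mm above the counter; 60 degrees between neighbours
- knob3 (a point): Middle of the top of one of the six equal brass knobs on the turntable's rim (no. 3, at 180 degrees anticlockwise on the disc; 0 lies at the front when the joint reads 0): an upright pin 12 mm in diameter and 30 mm tall, fixed to the disc 115 mm from the axis, its top 72 mm above the counter; 60 degrees between neighbours
- knob4 (a point): Middle of the top of one of the six equal brass knobs on the turntable's rim (no. 4, at 240 degrees anticlockwise on the disc; 0 lies at the front when the joint reads 0): an upright pin 12 mm in diameter and 30 mm tall, fixed to the disc 115 mm from the axis, its top 72 mm above the counter; 60 degrees between neighbours
- knob5 (a point): Middle of the top of one of the six equal brass knobs on the turntable's rim (no. 5, at 300 degrees anticlockwise on the disc; 0 lies at the front when the joint reads 0): an upright pin 12 mm in diameter and 30 mm tall, fixed to the disc 115 mm from the axis, its top 72 mm above the counter; 60 degrees between neighbours
- ring_cone_mid (a point): The ring cone, the thing to bring to the front: a slender pointed dark wooden cone, 76 mm tall, with two brass finger rings round it, on a round foot of 38 mm diameter; it stands loose on the disc about 55 mm from the axis and rides round with it. The point is on its axis, 30 mm above its underside
- bangle_stack_mid (a point): Goods on the disc, loose, not to be touched: small upright stack of brass bangles, 38 mm in diameter, 46 mm tall, on a wooden foot, about 55 mm from the axis. The point is on its axis, 23 mm above its underside
- trinket_box_mid (a point): Goods on the disc, loose, not to be touched: square dark wooden box with brass lid, 32 x 32 mm, 32 mm tall, about 55 mm from the axis. The point is its centre, 16 mm up
- kohl_pot_mid (a point): Goods on the disc, loose, not to be touched: round brass pot with a small knob on its lid, 38 mm in diameter, 41 mm tall, about 55 mm from the axis. The point is on its axis, 16 mm up
- bangle_mid (a point): Bystander on the counter: brass bangle lying flat, 68 mm in diameter, 8 mm high; the point is its centre
- dish_mid (a point): Bystander on the counter: copper bowl, 100 mm in diameter, 35 mm high; the point is its centre, half-way up
- gift_box_mid (a point): Bystander on the counter: cardboard box 90 x 70 x 35 mm; the point is its centre
- polish_jar_mid (a point): Bystander on the counter: amber jar with brass cap, 56 mm in diameter, 70 mm tall; the point is its centre
There are look-alikes about, which are no part of the job. What is shaped like the part that bears kohl_pot_mid but green or red is not meant.

How it is judged:
By the outcome, as a careful person would: the job done as asked, in the order asked, and still so for the second after the job is handed in, with the robot touching nothing.
It also fails if it takes over 61 s, if anything falls off the work surface, if the arm or the gripper's body presses on something with over 40 N, if the wrist force passes 120 N, or if a joint passes its speed limit or range.

## Working session

There is one attempt and no reset: what is moved stays moved. The work goes in short steps, Python scripts to look and compute and a tool call to move; the robot and the scene stay as the last step left them, time stands still between calls to the robot, and variables do not carry over. Pictures are saved under pics/ and viewed, and the job is handed in when it is done.

Besides the shell and the picture viewer there is one more tool, called after ">>>" by a JSON object that holds its "op" and its "data", one argument or row to a line. drive_tool: Moves the arm, as the interface text tells. Its arguments: {"type":"object","properties":{"steps":{"type":"array","items":{"type":"array"}},"jaw":{"type":"number"},"force":{"type":"number"}},"required":["steps"]}

```bash
mkdir -p pics; cat > h.py <<'E'
import numpy as np,cv2
from scipy.spatial.transform import Rotation as R
from workcell import bot
def cam(n):
    i=bot.camera_info(n); a=np.array(i['attitude'],float)
    M=R.from_rotvec(a).as_matrix() if a.shape==(3,) else (a if a.shape==(3,3) else R.from_quat(a).as_matrix())
    return i,M,np.array(i['position'])
def px2w(n,u,v,z):
    i,M,p=cam(n); d=M@np.array([(u-i['cx'])/i['fx'],(v-i['cy'])/i['fy'],1]); return p+d*(z-p[2])/d[2]
def w2px(n,P):
    i,M,p=cam(n); c=M.T@(np.array(P)-p); return np.array([i['fx']*c[0]/c[2]+i['cx'],i['fy']*c[1]/c[2]+i['cy']])
def snap(n,f,crop=None,s=1):
    im=bot.read_camera(n)[:,:,::-1]
    cv2.imwrite('pics/raw_'+f+'.png',im)
    if crop: x0,y0,x1,y1=crop; im=im[y0:y1,x0:x1]
    cv2.imwrite('pics/'+f+'.png',cv2.resize(im,None,fx=s,fy=s,interpolation=cv2.INTER_CUBIC))
E
python3 - <<'E'
from h import *
for n in('top','scene'): print(bot.camera_info(n)); snap(n,n+'0',s=1.4)
print(bot.read_state())
E
```

```text
{'fx': 462.03054742052484, 'fy': 462.03054742052484, 'cx': 282.5416402332446, 'cy': 204.16115244058864, 'position': array([0.42298628, 0.04415177, 0.99731307]), 'attitude': array([-2.1383535 ,  2.16131647, -0.17416614])}
{'fx': 397.3033377502033, 'fy': 397.3033377502033, 'cx': 280.93025164666255, 'cy': 211.7401916752951, 'position': array([ 1.07494932, -0.14923261,  0.61576642]), 'attitude': array([-1.99776864, -1.38387452,  0.57252283])}
{'time': 0.1, 'q': array([ 1.06811284e+00,  2.64695988e-01,  1.60526295e+00,  1.30826638e-05,
        1.27366435e+00, -3.69010536e-02]), 'joint_vel': array([ 0.00056384, -0.00133001, -0.00155132, -0.00109141, -0.00168373,
        0.00285096]), 'joint_torque': array([ 1.06068783e-03, -5.16708004e+01, -3.68591022e+01,  1.46586553e-04,
        6.34959593e-03,  1.52408842e-05]), 'tool_pos': array([0.30283764, 0.60251472, 0.23006048]), 'tcp_rot': array([-0.72493118, -3.05623849,  0.00306855]), 'wrist_force': array([ 0.28631036,  0.45253894, -0.33651727]), 'torque': array([-0.03602813, -0.00271519,  0.04211855]), 'width': 1.0021790595315019}
```

View pics/top0.png

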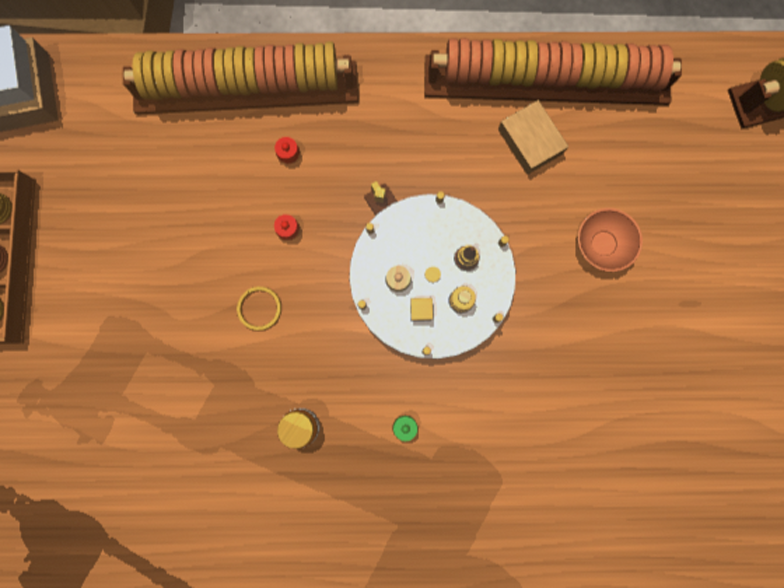

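View pics/scene0.png

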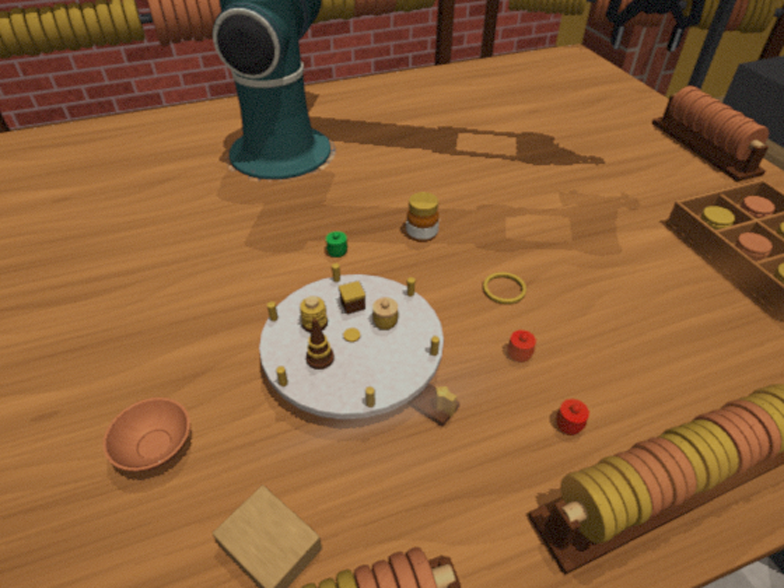

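The top picture shows the disc centre near (309,196) raw, the pointer at (270,136), and the dark cone at about (334,182). Next I'll take an enlarged crop.

```bash
python3 - <<'E'
from h import *
im=cv2.imread('pics/raw_top0.png')[120:265,235:385]
cv2.imwrite('pics/c0.png',cv2.resize(im,None,fx=4,fy=4,interpolation=cv2.INTER_CUBIC))
E
```

```text
(no output)
```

View pics/c0.png

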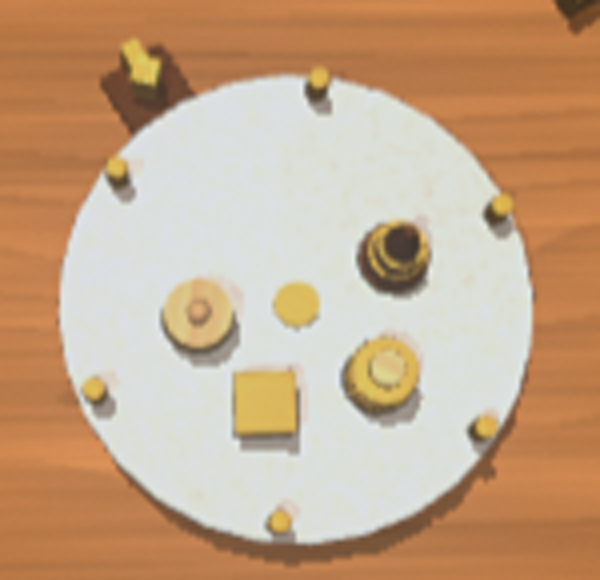

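```bash
cat >> h.py <<'E'
def c2(n,c,z,o=(235,120),s=4): return px2w(n,o[0]+(c[0]+.5)/s-.5,o[1]+(c[1]+.5)/s-.5,z)[:2]
def fitknobs(P,r=.115):
    P=np.array(P); ks=60*np.round((lambda a:(a-a[0]))(np.degrees(np.unwrap(np.arctan2(*(P-P.mean(0)).T[::-1]))))/60)
    from scipy.optimize import least_squares
    f=lambda p:(P-np.c_[p[0]+r*np.cos(p[2]+np.radians(ks)),p[1]+r*np.sin(p[2]+np.radians(ks))]).ravel()
    a0=np.arctan2(*(P[0]-P.mean(0))[::-1]); s=least_squares(f,[*P.mean(0),a0]); return s.x,np.abs(s.fun).max()
E
python3 - <<'E'
from h import *
K=[(118,165),(319,76),(501,203),(485,425),(280,520),(95,388)]
x,e=fitknobs([c2('top',k,.072) for k in K]); print('knobfit',x[:2],np.degrees(x[2]),e)
im=cv2.imread('pics/raw_top0.png'); hsv=cv2.cvtColor(im,cv2.COLOR_BGR2HSV)
m=((hsv[:,:,1]<60)&(hsv[:,:,2]>150)).astype(np.uint8); m[:120]=0;m[262:]=0;m[:,:240]=0;m[:,380:]=0
c=max(cv2.findContours(m,0,1)[0],key=cv2.contourArea); hl=cv2.convexHull(c)[:,0]
W=np.array([px2w('top',u,v,.042)[:2] for u,v in hl]); 
print(cv2.minEnclosingCircle((W*1000).astype(np.float32)))
h=x[:2]
def pol(p,n): d=p-h; print(n,p.round(4),np.hypot(*d).round(4),np.degrees(np.arctan2(d[1],d[0])).round(2))
pol(c2('top',(297,304),.043),'cap')
pol(c2('top',(141,64),.042),'pointer'); pol(c2('top',(393.5,259),.043),'cone foot');pol(c2('top',(403,240),.118),'cone tip')
pol(c2('top',(199,311),.083),'pot');pol(c2('top',(265,402),.074),'box');pol(c2('top',(387,367),.088),'stack')
for k in K: pol(c2('top',k,.072),'knob')
for n,u,v in(('jar',295/1.4,429/1.4),('green',405/1.4,428/1.4),('bangle',259/1.4,308/1.4),('dish',609/1.4,240/1.4),('gift',533/1.4,137/1.4)): pol(px2w('top',u,v,.03)[:2],n)
E
```

```text
knobfit [ 0.58387197 -0.02375247] 53.86367978924374 0.0009223573893981374
((583.421630859375, -23.56964111328125), 125.02459716796875)
cap [ 0.5837 -0.0243] 0.0006 -108.97
pointer [0.7147 0.0565] 0.1535 31.51
cone foot [ 0.6072 -0.0756] 0.0569 -65.77
cone tip [ 0.6021 -0.0711] 0.0507 -68.96
pot [0.5739 0.0278] 0.0525 100.99
box [ 0.5287 -0.005 ] 0.0583 161.22
stack [ 0.5439 -0.0652] 0.0576 -133.94
knob [0.652  0.0683] 0.1145 53.48
knob [ 0.6984 -0.036 ] 0.1152 -6.11
knob [ 0.6303 -0.128 ] 0.1141 -65.98
knob [ 0.5161 -0.1158] 0.1143 -126.38
knob [ 0.4696 -0.0115] 0.115 173.9
knob [0.5369 0.0805] 0.1144 114.27
jar [0.358  0.1803] 0.3044 137.9
green [0.3574 0.0195] 0.2305 169.18
bangle [0.5364 0.2363] 0.2643 100.34
dish [ 0.636  -0.2975] 0.2786 -79.22
gift [ 0.8023 -0.1877] 0.2731 -36.88
```

Everything agrees with the given sizes: hub radius fit 125 mm, knobs at 115 mm. The cone is at about −66 to −69° and the pointer at about +31.6°, so the disc needs roughly +98°. I'll check the angles with the scene camera and plan the approach.

```bash
cat >> h.py <<'E'
def plan(target,yaw,n,seq=True):
    """rows in tool axes to reach target, tool y at yaw deg, tool z down; n rows"""
    s=bot.read_state(); p=np.array(s['tool_pos']); M=R.from_rotvec(s['tcp_rot']).as_matrix()
    y0=np.degrees(np.arctan2(M[1,1],M[0,1])); d=(yaw-y0+180)%360-180
    print('at',p.round(4),'yaw',y0.round(2),'zdir',M[:,2].round(3),'t',s['time'],'F',np.round(s['wrist_force'],2),'w',round(s['width'],2))
    st=(np.array(target)-p)/n*1000; out=[]
    for k in range(n):
        T=R.from_euler('z',d*k/n,degrees=True).as_matrix()@M
        out.append([(T.T@st).round(1).tolist(),round(-d/n,2)])
    for k in range(0,n,8): print(out[k:k+8])
E
python3 - <<'E'
from h import *
im=cv2.imread('pics/raw_scene0.png')[180:310,180:335]
cv2.imwrite('pics/s0.png',cv2.resize(im,None,fx=4,fy=4,interpolation=cv2.INTER_CUBIC))
h=np.array([.5838,-.0238]);a=np.radians(-146);t=h+.118*np.array([np.cos(a),np.sin(a)])
print(t);plan([*t,.2],-56,20)
E
```

```text
[ 0.48597357 -0.08978476]
at [0.3028 0.6025 0.2301] yaw 63.31 zdir [-0.001 -0.002 -1.   ] t 0.1 F [ 0.29  0.45 -0.34] w 1.0
[[[-23.7, -26.8, 1.6], np.float64(5.97)], [[-26.4, -24.2, 1.5], np.float64(5.97)], [[-28.8, -21.3, 1.5], np.float64(5.97)], [[-30.8, -18.2, 1.5], np.float64(5.97)], [[-32.5, -14.9, 1.5], np.float64(5.97)], [[-33.9, -11.5, 1.5], np.float64(5.97)], [[-34.9, -7.9, 1.5], np.float64(5.97)], [[-35.6, -4.2, 1.5], np.float64(5.97)]]
[[[-35.8, -0.5, 1.5], np.float64(5.97)], [[-35.7, 3.2, 1.5], np.float64(5.97)], [[-35.1, 6.9, 1.5], np.float64(5.97)], [[-34.2, 10.5, 1.5], np.float64(5.97)], [[-32.9, 14.0, 1.5], np.float64(5.97)], [[-31.3, 17.4, 1.5], np.float64(5.97)], [[-29.3, 20.6, 1.5], np.float64(5.97)], [[-27.0, 23.5, 1.5], np.float64(5.97)]]
[[[-24.4, 26.2, 1.4], np.float64(5.97)], [[-21.6, 28.6, 1.4], np.float64(5.97)], [[-18.5, 30.7, 1.4], np.float64(5.97)], [[-15.2, 32.4, 1.4], np.float64(5.97)]]
```

View pics/s0.png

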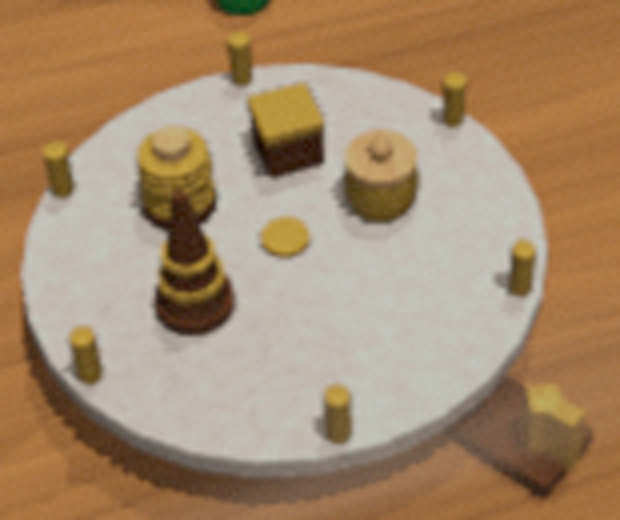

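The scene crop shows the same layout, with the cone foot at (193,305) and the pointer top at (553,408). Moving now.

>>> {"op": "drive_tool", "data": {
  "steps": [
    [[-23.7,-26.8,1.6],5.97],
    [[-26.4,-24.2,1.5],5.97],
    [[-28.8,-21.3,1.5],5.97],
    [[-30.8,-18.2,1.5],5.97],
    [[-32.5,-14.9,1.5],5.97],
    [[-33.9,-11.5,1.5],5.97],
    [[-34.9,-7.9,1.5],5.97],
    [[-35.6,-4.2,1.5],5.97]
  ],
  "jaw": 0,
  "force": 20
}}

```text
time: 0.77
tool_pos: [0.3761, 0.3244, 0.2186]
tcp_rot: [-1.906, -2.497, 0.001]
wrist_force: [0.1, -0.4, 0.4]
width: 0.001
```

>>> {"op": "drive_tool", "data": {
  "steps": [
    [[-35.8,-0.5,1.5],5.97],
    [[-35.7,3.2,1.5],5.97],
    [[-35.1,6.9,1.5],5.97],
    [[-34.2,10.5,1.5],5.97],
    [[-32.9,14.0,1.5],5.97],
    [[-31.3,17.4,1.5],5.97],
    [[-29.3,20.6,1.5],5.97],
    [[-27.0,23.5,1.5],5.97]
  ]
}}

```text
time: 1.43
tool_pos: [0.449, 0.0475, 0.2069]
tcp_rot: [-2.754, -1.511, 0.0]
wrist_force: [1.0, 0.4, -0.3]
width: 0.003
```

>>> {"op": "drive_tool", "data": {
  "steps": [
    [[-24.4,26.2,1.4],5.97],
    [[-21.6,28.6,1.4],5.97],
    [[-18.5,30.7,1.4],5.97],
    [[-15.2,32.4,1.4],5.97],
    [[0,0,0],0],
    [[0,0,0],0]
  ]
}}

```text
time: 1.93
tool_pos: [0.4855, -0.0909, 0.201]
tcp_rot: [-3.006, -0.911, 0.002]
wrist_force: [0.5, 0.2, 0.0]
width: -0.004
```

```bash
python3 - <<'E'
from h import *
plan([.486,-.0898,.056],-56,6)
snap('top','t1',s=1.4);snap('scene','s1',s=1.4)
E
```

```text
at [ 0.4855 -0.0909  0.201 ] yaw -56.27 zdir [-0.001  0.    -1.   ] t 1.9333 F [0.55 0.19 0.03] w -0.0
[[[0.2, -0.1, 24.2], np.float64(-0.04)], [[0.2, -0.1, 24.2], np.float64(-0.04)], [[0.2, -0.1, 24.2], np.float64(-0.04)], [[0.2, -0.1, 24.2], np.float64(-0.04)], [[0.2, -0.1, 24.2], np.float64(-0.04)], [[0.2, -0.1, 24.2], np.float64(-0.04)]]
```

View pics/s1.png

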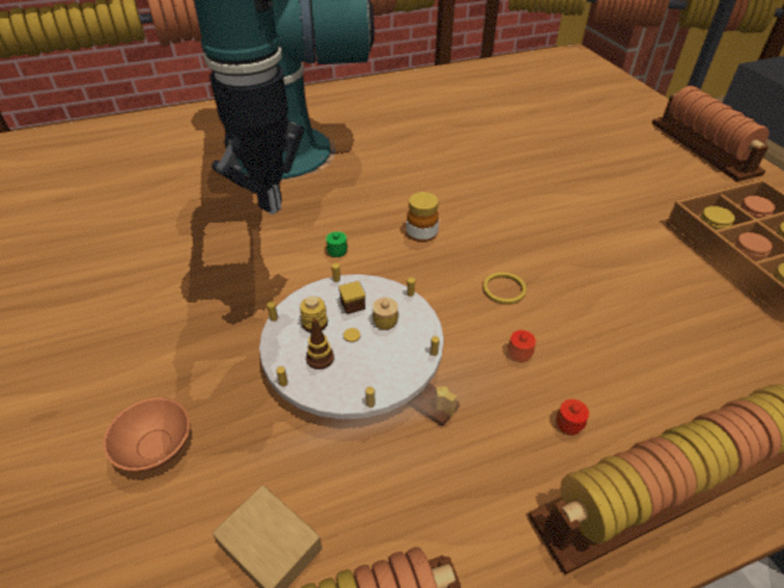

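View pics/t1.png

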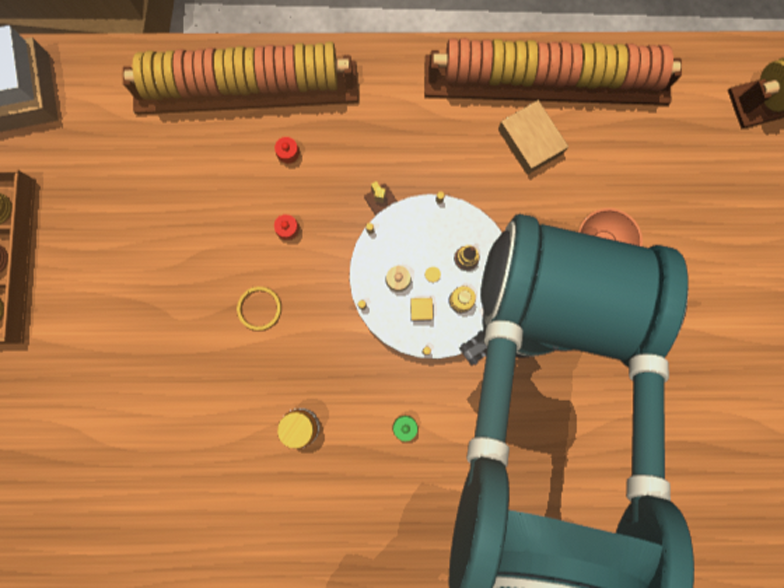

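The finger is shut and vertical at (0.4855,−0.091), clear of the knobs. Descending beside the disc's right rear knob.

>>> {"op": "drive_tool", "data": {
  "steps": [
    [[0.2,-0.1,26],0],
    [[0.2,-0.1,26],0],
    [[0.2,-0.1,26],0],
    [[0.2,-0.1,26],0],
    [[0.2,-0.1,26],0],
    [[0,0,14],0],
    [[0,0,0],0],
    [[0,0,0],0]
  ]
}}

```text
time: 2.7
tool_pos: [0.4853, -0.0867, 0.0569]
tcp_rot: [-3.003, -0.919, 0.003]
wrist_force: [-0.1, -0.5, 1.2]
width: 0.002
```

```bash
python3 - <<'E'
from h import *
plan([.486,-.0898,.056],-56,6)
snap('scene','s2',(150,150,350,300),4);snap('top','t2',(235,120,385,265),4)
E
```

```text
at [ 0.4853 -0.0867  0.0569] yaw -55.95 zdir [-0.002  0.001 -1.   ] t 2.7 F [-0.11 -0.49  1.16] w 0.0
[[[-0.2, 0.5, 0.2], np.float64(0.01)], [[-0.2, 0.5, 0.2], np.float64(0.01)], [[-0.2, 0.5, 0.2], np.float64(0.01)], [[-0.2, 0.5, 0.2], np.float64(0.01)], [[-0.2, 0.5, 0.2], np.float64(0.01)], [[-0.2, 0.5, 0.2], np.float64(0.01)]]
```

View pics/s2.png

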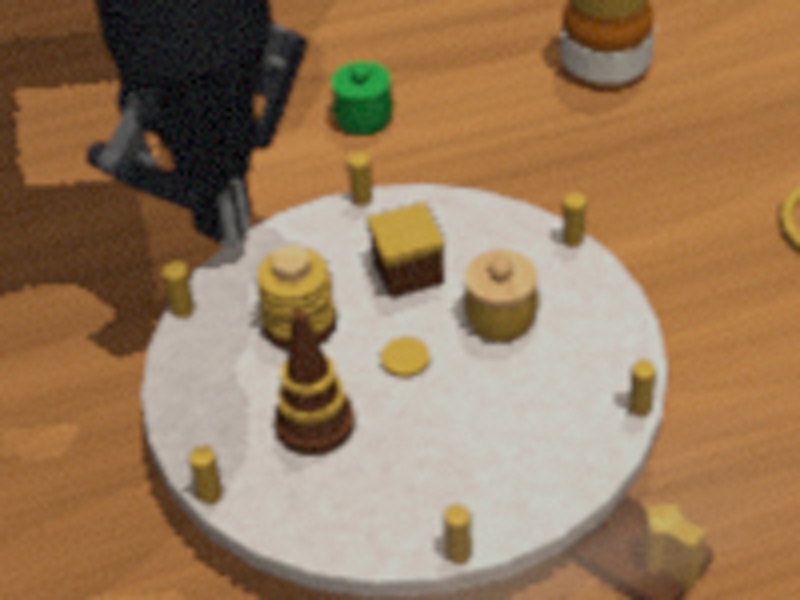

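View pics/t2.png

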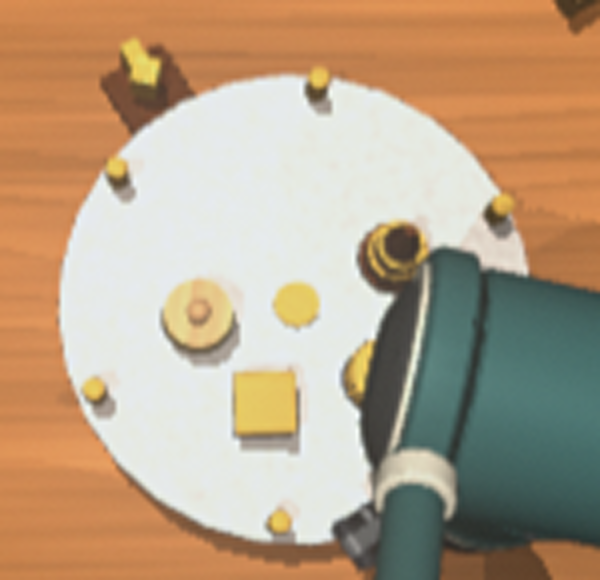

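The finger is down behind the target knob, about 14 mm above the disc, and the goods are clear. Starting the arc gently.

>>> {"op": "drive_tool", "data": {
  "steps": [
    [[0,2.5,0],0],
    [[0,3.1,0],-1.5],
    [[0,3.1,0],-1.5],
    [[0,3.1,0],-1.5],
    [[0,3.1,0],-1.5],
    [[0,3.1,0],-1.5],
    [[0,3.1,0],-1.5],
    [[0,0,0],0]
  ]
}}

```text
time: 3.47
tool_pos: [0.5007, -0.1058, 0.0593]
tcp_rot: [2.922, 1.149, 0.004]
wrist_force: [-0.4, -0.4, -0.2]
width: -0.004
```

```bash
cat >> h.py <<'E'
def where():
    s=bot.read_state(); p=np.array(s['tool_pos'])[:2]-[.5838,-.0238]; M=R.from_rotvec(s['tcp_rot']).as_matrix()
    print('t',round(s['time'],2),'r',np.hypot(*p).round(4),'th',np.degrees(np.arctan2(p[1],p[0])).round(2),'yaw-90',(np.degrees(np.arctan2(M[1,1],M[0,1]))-90).round(2),'z',round(s['tool_pos'][2],4),'F',np.round(s['wrist_force'],2))
E
python3 - <<'E'
from h import *
where()
snap('scene','s3',(150,150,350,300),4)
E
```

```text
t 3.47 r 0.1167 th -135.37 yaw-90 -137.06 z 0.0593 F [-0.42 -0.42 -0.18]
```

View pics/s3.png

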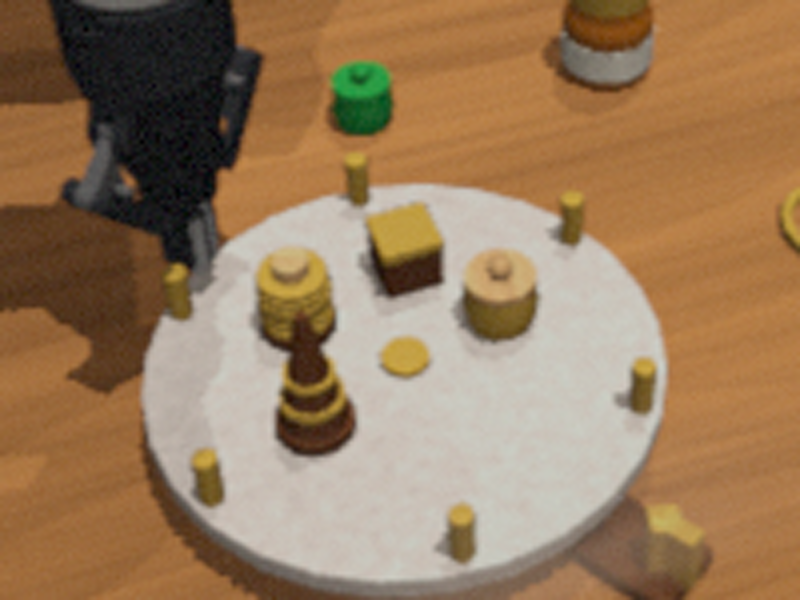

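Contact is made: the knob sits against the fingertip near (178,290) and the disc has just started turning. Continuing the arc, with z lowered slightly.

>>> {"op": "drive_tool", "data": {
  "steps": [
    [[0,3.1,0.5],-1.5],
    [[0,3.6,0.5],-1.75],
    [[0,4.1,0.5],-2],
    [[0,4.1,0.5],-2],
    [[0,4.1,0.3],-2],
    [[0,4.1,0.3],-2],
    [[0,4.1,0],-2],
    [[0,4.1,0],-2]
  ]
}}

```text
time: 4.18
tool_pos: [0.5232, -0.1252, 0.0557]
tcp_rot: [2.745, 1.528, 0.001]
wrist_force: [0.1, 2.0, -0.2]
width: -0.002
```

```bash
python3 - <<'E'
from h import *
where()
snap('scene','s4',(150,150,350,300),4)
E
```

```text
t 4.18 r 0.1181 th -120.85 yaw-90 -121.79 z 0.0557 F [ 0.05  1.96 -0.2 ]
```

View pics/s4.png

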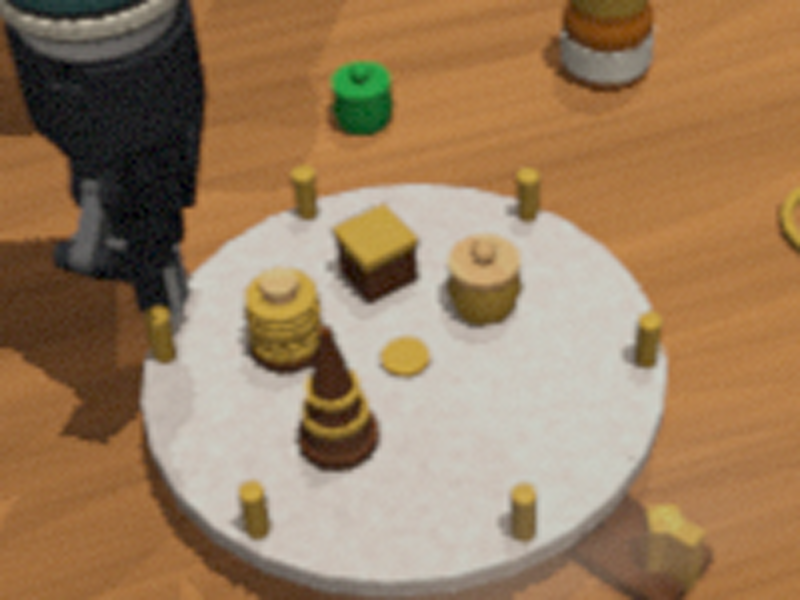

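The disc has turned about 15°, the foot hasn't moved, and the goods are riding along.

>>> {"op": "drive_tool", "data": {
  "steps": [
    [[0,4.1,0],-2],
    [[0,4.1,0],-2],
    [[0,4.1,0],-2],
    [[0,4.1,0],-2],
    [[0,4.1,0],-2],
    [[0,4.1,0],-2],
    [[0,4.1,0],-2],
    [[0,4.1,0],-2]
  ]
}}

```text
time: 4.9
tool_pos: [0.5526, -0.1388, 0.0555]
tcp_rot: [-2.506, -1.894, -0.0]
wrist_force: [-0.6, 1.0, -0.2]
width: 0.001
```

>>> {"op": "drive_tool", "data": {
  "steps": [
    [[0,4.1,0],-2],
    [[0,4.1,0],-2],
    [[0,4.1,0],-2],
    [[0,4.1,0],-2],
    [[0,4.1,0],-2],
    [[0,4.1,0],-2],
    [[0,4.1,0],-2],
    [[0,4.1,0],-2]
  ]
}}

```text
time: 5.57
tool_pos: [0.5848, -0.1439, 0.0554]
tcp_rot: [-2.218, -2.225, -0.0]
wrist_force: [-0.7, 0.2, 0.1]
width: -0.001
```

```bash
python3 - <<'E'
from h import *
where()
snap('scene','s5',(150,150,350,300),4)
E
```

```text
t 5.57 r 0.1201 th -89.51 yaw-90 -89.82 z 0.0554 F [-0.74  0.22  0.13]
```

View pics/s5.png

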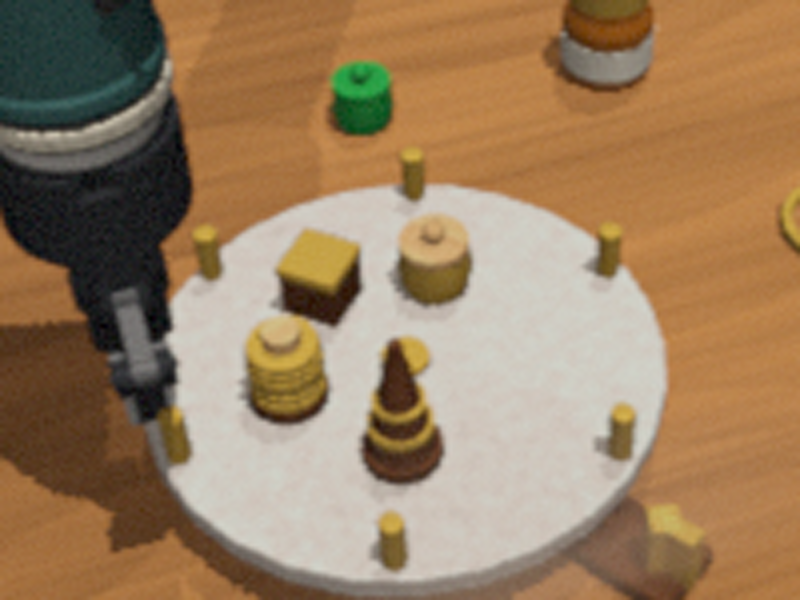

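It's tracking well; r has drifted 2 mm outward, so I'll trim it. About 52° to go.

>>> {"op": "drive_tool", "data": {
  "steps": [
    [[0.2,4.1,0],-2],
    [[0.2,4.1,0],-2],
    [[0.2,4.1,0],-2],
    [[0.2,4.1,0],-2],
    [[0.2,4.1,0],-2],
    [[0.2,4.1,0],-2],
    [[0.2,4.1,0],-2],
    [[0.2,4.1,0],-2]
  ]
}}

```text
time: 6.28
tool_pos: [0.6171, -0.1386, 0.0554]
tcp_rot: [1.887, 2.511, -0.0]
wrist_force: [-0.5, -1.2, 0.3]
width: 0.002
```

>>> {"op": "drive_tool", "data": {
  "steps": [
    [[0.2,4.1,0],-2],
    [[0.2,4.1,0],-2],
    [[0.2,4.1,0],-2],
    [[0.2,4.1,0],-2],
    [[0.1,3.6,0],-1.75],
    [[0.1,3.1,0],-1.5],
    [[0,2.5,0],-1.2],
    [[0,2,0],-1]
  ]
}}

```text
time: 6.95
tool_pos: [0.6425, -0.1271, 0.0553]
tcp_rot: [1.579, 2.716, 0.0]
wrist_force: [-0.5, -0.5, 0.0]
width: 0.007
```

```bash
python3 - <<'E'
from h import *
where()
snap('scene','s6',(150,150,350,300),4)
snap('top','t6',(235,120,385,265),4)
E
```

```text
t 6.95 r 0.1188 th -60.39 yaw-90 -60.35 z 0.0553 F [-0.52 -0.46  0.05]
```

View pics/s6.png

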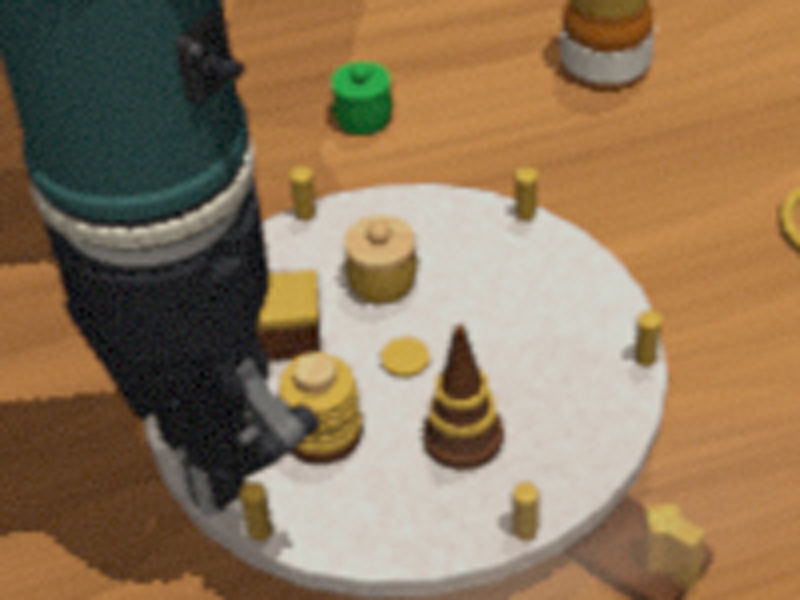

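View pics/t6.png

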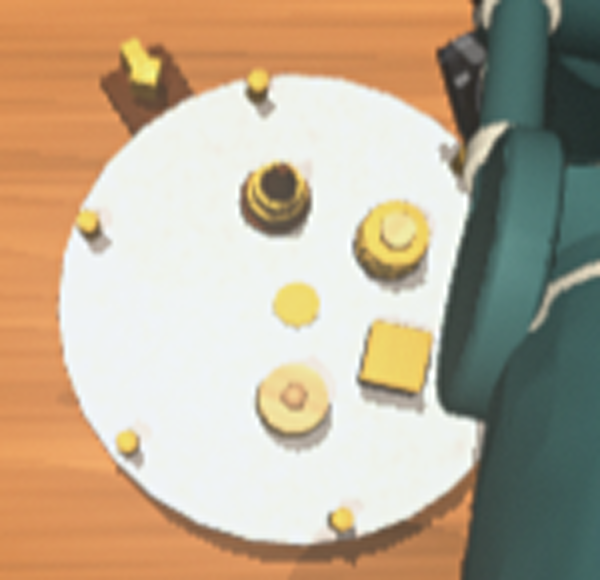

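```bash
python3 - <<'E'
from h import *
a=cv2.imread('pics/raw_top0.png')[122:157,255:290]; b=cv2.imread('pics/raw_scene0.png')[265:310,290:335]
A=cv2.resize(a,(560,560),interpolation=cv2.INTER_CUBIC);B=cv2.resize(b,(560,560),interpolation=cv2.INTER_CUBIC)
cv2.imwrite('pics/p0.png',cv2.resize(np.hstack([A,B]),(800,400)))
cv2.imwrite('pics/p1.png',A);cv2.imwrite('pics/p2.png',B)
E
```

```text
(no output)
```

View pics/p1.png

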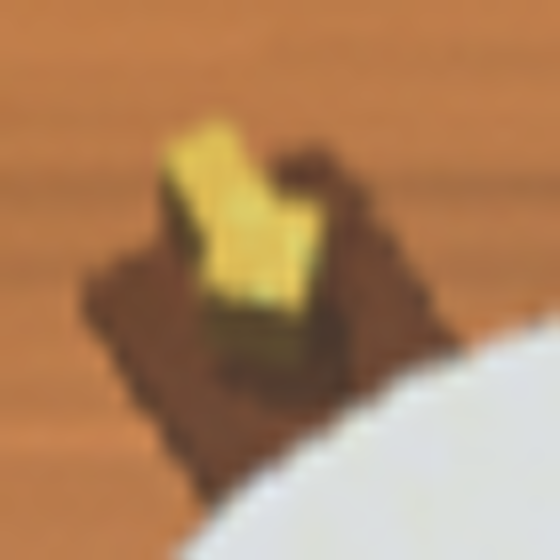

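View pics/p2.png

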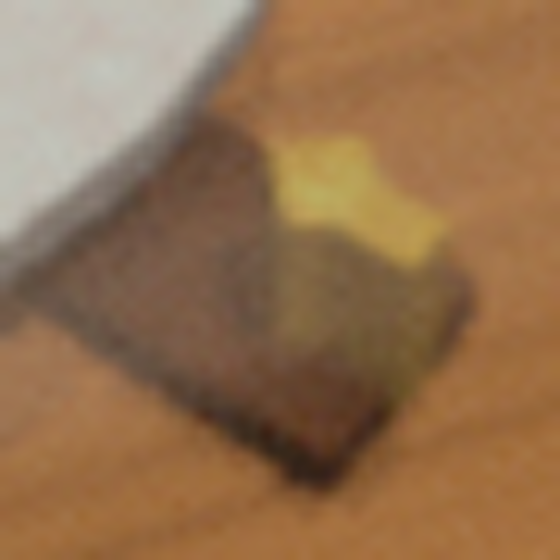

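```bash
python3 - <<'E'
from h import *
h=np.array([.5838,-.0238])
def pol(p,n): d=p-h; print(n,p.round(4),np.hypot(*d).round(4),np.degrees(np.arctan2(d[1],d[0])).round(2))
o=dict(o=(255,122),s=16)
for n,c in(('tail',(200,137)),('wingmid',(265,250)),('tip',(305,308)),('wL',(205,290)),('wR',(325,210))): pol(c2('top',c,.042,**o),n)
t=c2('top',(200,137),.042,**o)-c2('top',(305,308),.042,**o);print('axis dir',np.degrees(np.arctan2(t[1],t[0])))
so=dict(o=(290,265),s=560/45)
for n,c in(('tailL',(450,215)),('tailR',(413,265)),('tailmid',(431,240)),('tip',(270,150)),('wL',(360,138)),('wR',(285,222)),('mid',(350,200))): pol(c2('scene',c,.042,**so),'sc '+n)
K=[(259,76),(88,217),(127,436),(341,518)]
P=np.array([c2('top',k,.072) for k in K])
for p in P: pol(p,'knob')
K0=[(118,165),(319,76),(501,203),(485,425),(280,520),(95,388)]
pol(c2('top',(276,200),.043),'cone foot');pol(c2('top',(279,176),.118),'cone tip')
# scene: hub cap check, cone
s=dict(o=(150,150),s=4)
pol(c2('scene',(405,356),.043,**s),'sc cap'); pol(c2('scene',(460,326),.118,**s),'sc conetip'); pol(c2('scene',(462,440),.043,**s),'sc conefoot')
s0=dict(o=(180,180),s=4)
pol(c2('scene',(285,236),.043,**s0),'sc0 cap');pol(c2('scene',(181,187),.118,**s0),'sc0 tip');pol(c2('scene',(193,305),.043,**s0),'sc0 foot')
E
```

```text
tail [0.727  0.0625] 0.1672 31.06
wingmid [0.7113 0.0539] 0.1493 31.35
tip [0.7033 0.0486] 0.1397 31.22
wL [0.7058 0.0619] 0.1491 35.09
wR [0.7168 0.0458] 0.1501 27.64
axis dir 30.248087996471465
sc tailL [0.7242 0.0681] 0.1678 33.22
sc tailR [0.73   0.0597] 0.1684 29.75
sc tailmid [0.7271 0.0639] 0.1679 31.46
sc tip [0.7052 0.049 ] 0.1415 30.95
sc wL [0.7078 0.0618] 0.1506 34.63
sc wR [0.7172 0.046 ] 0.1505 27.63
sc mid [0.717  0.0561] 0.1553 30.96
knob [ 0.6986 -0.0049] 0.1164 9.33
knob [0.6249 0.0838] 0.1151 69.09
knob [0.5124 0.0645] 0.1136 128.94
knob [ 0.4702 -0.042 ] 0.115 -170.88
cone foot [ 0.6395 -0.0143] 0.0565 9.67
cone tip [ 0.6345 -0.0114] 0.0521 13.75
sc cap [ 0.5841 -0.0239] 0.0003 -16.44
sc conetip [ 0.6404 -0.0134] 0.0575 10.45
sc conefoot [ 0.6417 -0.0149] 0.0586 8.71
sc0 cap [ 0.5841 -0.0239] 0.0003 -16.44
sc0 tip [ 0.6061 -0.0736] 0.0545 -65.85
sc0 foot [ 0.6095 -0.0762] 0.0584 -63.91
```

Pointer is at 31.2°, agreeing from both cameras. Cone is now at about 9.7°, so about 21.5° to go. Pushing most of that, slowing at the end.

>>> {"op": "drive_tool", "data": {
  "steps": [
    [[0.1,3.1,0],-1.5],
    [[0.1,3.1,0],-1.5],
    [[0.1,3.1,0],-1.5],
    [[0.1,3.1,0],-1.5],
    [[0.1,3.1,0],-1.5],
    [[0.1,3.1,0],-1.5],
    [[0.1,3.1,0],-1.5],
    [[0.1,2.5,0],-1.2]
  ]
}}

```text
time: 7.72
tool_pos: [0.662, -0.1124, 0.0549]
tcp_rot: [1.291, 2.864, 0.0]
wrist_force: [-0.8, -0.9, 0.0]
width: -0.003
```

>>> {"op": "drive_tool", "data": {
  "steps": [
    [[0.1,2,0],-1],
    [[0.1,2,0],-1],
    [[0,2,0],-1],
    [[0,1.5,0],-0.7],
    [[0,1,0],-0.5],
    [[0,0.6,0],-0.3],
    [[0,0,0],0],
    [[0,0,0],0]
  ]
}}

```text
time: 8.38
tool_pos: [0.6681, -0.1062, 0.055]
tcp_rot: [-1.182, -2.911, -0.0]
wrist_force: [-0.4, 1.0, -0.3]
width: -0.0
```

```bash
python3 - <<'E'
from h import *
where()
snap('scene','s7',(180,180,335,310),4)
snap('top','t7',(235,120,385,265),4)
E
```

```text
t 8.38 r 0.1179 th -44.35 yaw-90 -44.19 z 0.055 F [-0.43  1.02 -0.29]
```

View pics/s7.png

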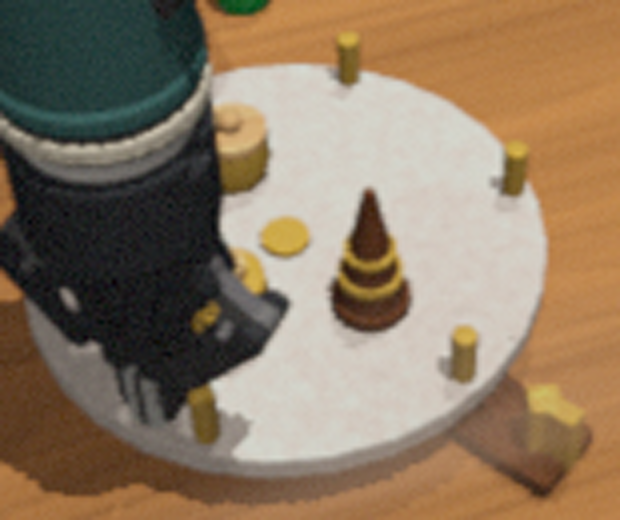

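View pics/t7.png

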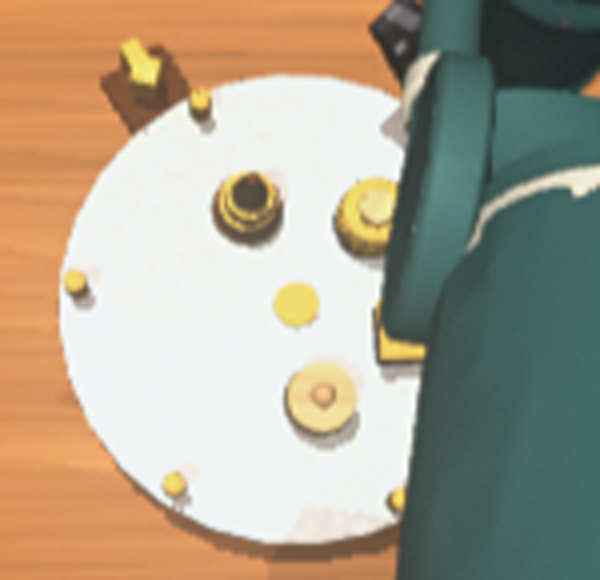

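```bash
python3 - <<'E'
from h import *
h=np.array([.5838,-.0238])
def pol(p,n): d=p-h; print(n,p.round(4),np.hypot(*d).round(4),np.degrees(np.arctan2(d[1],d[0])).round(2))
for k in [(200,98),(76,277),(174,480)]: pol(c2('top',k,.072),'knob')
pol(c2('top',(247.5,209),.043),'foot')
s0=dict(o=(180,180),s=4)
pol(c2('scene',(368,190),.118,**s0),'sc tip');pol(c2('scene',(371,304),.043,**s0),'sc foot')
# silhouette fit: render cone foot circle expected bounds at given angle
for a in (25,26,27):
    c=h+.056*np.array([np.cos(np.radians(a)),np.sin(np.radians(a))])
    for n,o in(('top',(235,120)),('scene',(180,180))):
        pts=np.array([w2px(n,[c[0]+.019*np.cos(t),c[1]+.019*np.sin(t),.042]) for t in np.linspace(0,6.28,90)])
        q=(pts-o+.5)*4-.5; print(a,n,'x',q[:,0].min().round(1),q[:,0].max().round(1),'y',q[:,1].min().round(1),q[:,1].max().round(1),'tip',((w2px(n,[*c,.118])-o+.5)*4-.5).round(1))
im=cv2.imread('pics/raw_scene0.png')
for f,o in(('s7',0),('t7',0)):
    g=cv2.imread('pics/%s.png'%f); x0,y0=(320,170) if f=='s7' else (200,160)
    cv2.imwrite('pics/%sz.png'%f,cv2.resize(g[y0:y0+165 if f=='s7' else y0+95,x0:x0+100],None,fx=5 if f=='t7' else 3.5,fy=5 if f=='t7' else 3.5))
E
```

```text
knob [0.6871 0.0257] 0.1146 25.62
knob [0.5938 0.09  ] 0.1142 84.98
knob [0.4901 0.0412] 0.114 145.27
foot [0.6348 0.0008] 0.0566 25.79
sc tip [0.6358 0.0009] 0.0576 25.38
sc foot [6.376e-01 6.000e-04] 0.0591 24.41
25 top x 213.3 285.2 y 174.7 245.1 tip [255.9 176. ]
25 scene x 326.1 408.4 y 269.4 333.7 tip [364.8 188.6]
26 top x 211.6 283.5 y 175.5 245.9 tip [254.1 176.8]
26 scene x 327.6 409.9 y 268.3 332.5 tip [366.4 187.4]
27 top x 210.0 281.9 y 176.3 246.7 tip [252.3 177.7]
27 scene x 329.1 411.3 y 267.1 331.2 tip [368.  186.2]
```

View pics/t7z.png

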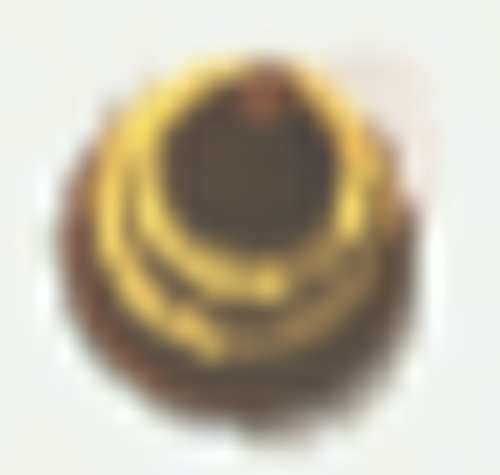

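View pics/s7z.png

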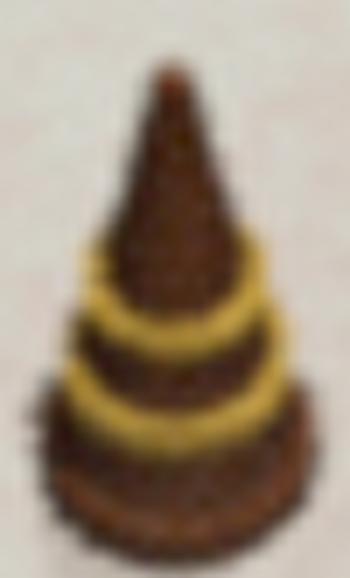

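Cone is at about 25.7° (foot, tip and knobs agree within about 1°) and the pointer is at 31.2°. I'll push about 5.4° more, slowly.

>>> {"op": "drive_tool", "data": {
  "steps": [
    [[0,1.5,0],-0.7],
    [[0,1.8,0],-0.9],
    [[0,1.8,0],-0.9],
    [[0,1.6,0],-0.8],
    [[0,1.4,0],-0.7],
    [[0,1.2,0],-0.6],
    [[0,1,0],-0.5],
    [[0,0.8,0],-0.3]
  ]
}}

```text
time: 9.15
tool_pos: [0.6756, -0.0979, 0.055]
tcp_rot: [-1.042, -2.964, 0.0]
wrist_force: [-0.9, -0.2, 0.0]
width: 0.001
```

>>> {"op": "drive_tool", "data": {
  "steps": [
    [[0,0,0],0],
    [[0,0,0],0],
    [[0,0,0],0]
  ]
}}

```text
time: 9.4
tool_pos: [0.6757, -0.098, 0.0551]
tcp_rot: [1.043, 2.963, 0.0]
wrist_force: [-0.5, -0.3, -0.3]
width: 0.0
```

```bash
python3 - <<'E'
from h import *
where()
snap('scene','s8',(180,180,335,310),4)
snap('top','t8',(235,120,385,265),4)
E
```

```text
t 9.4 r 0.1181 th -38.92 yaw-90 -38.79 z 0.0551 F [-0.47 -0.34 -0.25]
```

View pics/s8.png

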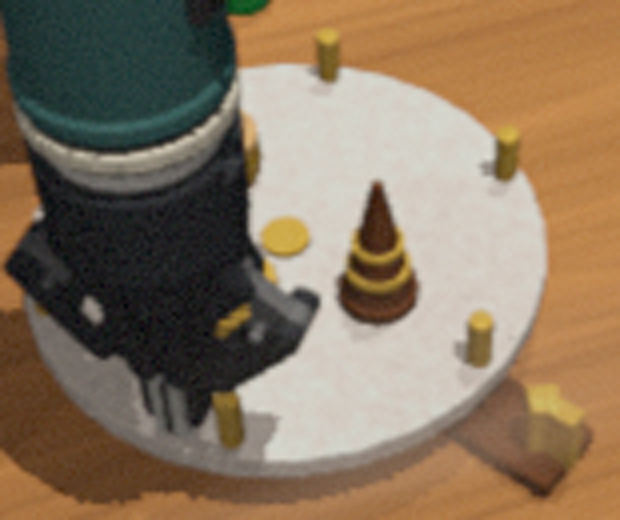

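View pics/t8.png

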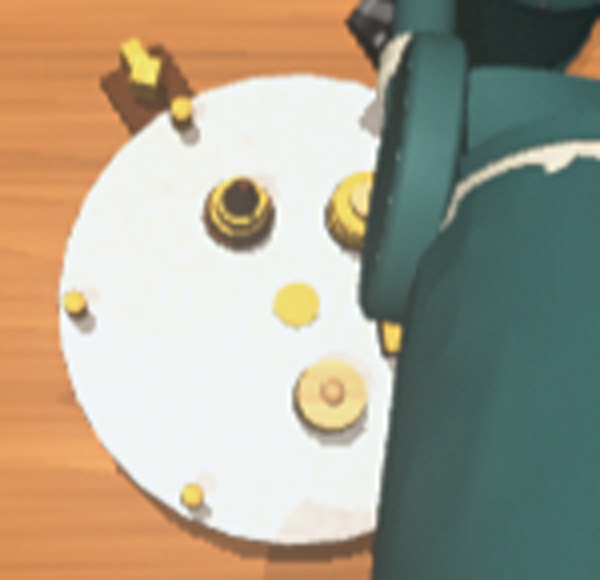

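It looks aligned. Backing off along the arc, lifting clear, then remeasuring unobstructed.

>>> {"op": "drive_tool", "data": {
  "steps": [
    [[0,-3,0],0],
    [[-1,-5,0],0],
    [[-1,-5,0],0],
    [[0,0,-10],0],
    [[0,0,-25],0],
    [[0,0,-35],0],
    [[0,0,-35],0],
    [[0,0,-35],0]
  ]
}}

```text
time: 10.17
tool_pos: [0.6685, -0.1097, 0.197]
tcp_rot: [-1.044, -2.963, -0.0]
wrist_force: [1.2, 0.1, 1.7]
width: 0.002
```

>>> {"op": "drive_tool", "data": {
  "steps": [
    [[-20,-20,-5],0],
    [[-20,-30,-5],0],
    [[-20,-35,0],0],
    [[-20,-35,0],0],
    [[-20,-35,0],0],
    [[-20,-35,0],0],
    [[-10,-35,0],0],
    [[0,0,0],0]
  ]
}}

```text
time: 10.83
tool_pos: [0.6263, -0.3737, 0.2058]
tcp_rot: [1.052, 2.96, -0.006]
wrist_force: [0.4, 0.3, 0.2]
width: -0.0
```

```bash
python3 - <<'E'
from h import *
where()
snap('scene','s9',(180,180,335,310),4)
snap('top','t9',s=1.4)
im=cv2.imread('pics/raw_t9.png')[120:265,235:385]
cv2.imwrite('pics/t9c.png',cv2.resize(im,None,fx=4,fy=4,interpolation=cv2.INTER_CUBIC))
E
```

```text
t 10.83 r 0.3525 th -83.08 yaw-90 -39.13 z 0.2058 F [0.43 0.25 0.15]
```

View pics/t9c.png

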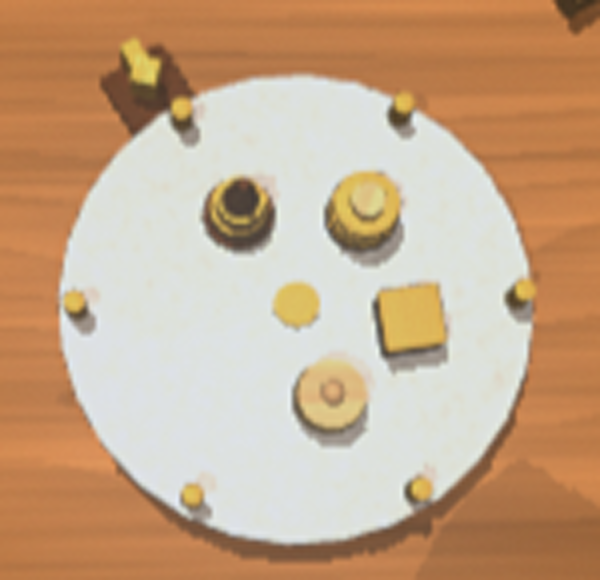

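View pics/t9.png

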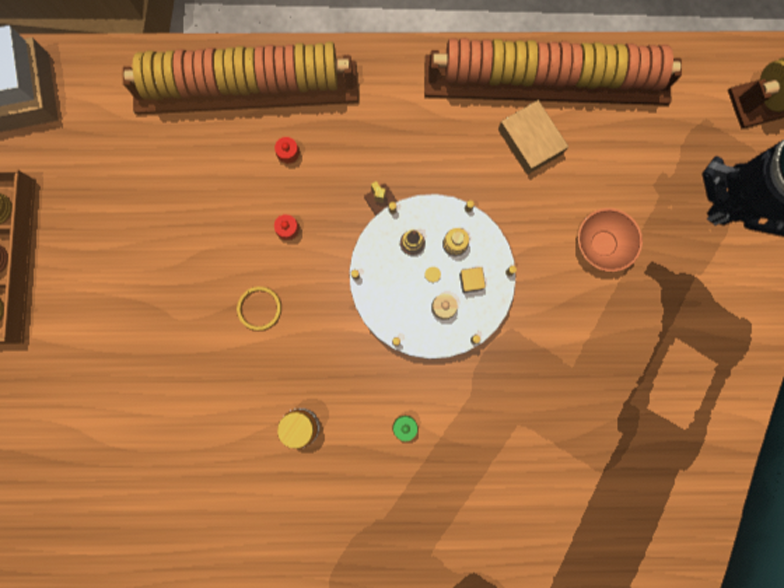

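View pics/s9.png

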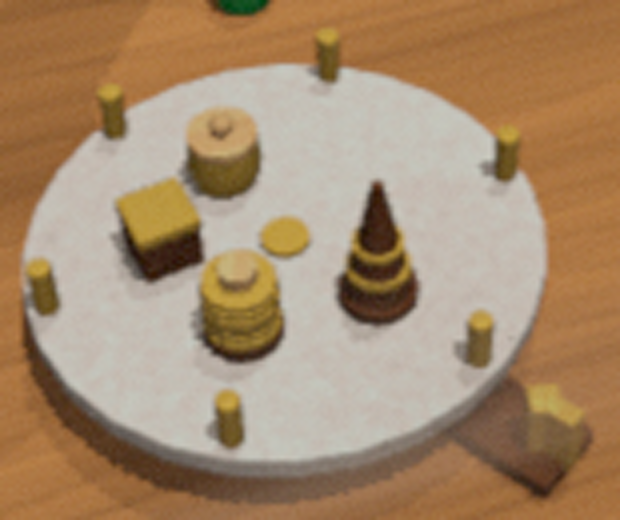

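```bash
python3 - <<'E'
from h import *
K=[(181,104),(403,99),(526,287),(422,484),(193,490),(75,298)]
x,e=fitknobs([c2('top',k,.072) for k in K]); print('knobfit',x[:2],np.degrees(x[2]),e)
h=np.array([.5838,-.0238])
def pol(p,n): d=p-h; print(n,p.round(4),np.hypot(*d).round(4),np.degrees(np.arctan2(d[1],d[0])).round(2))
pol(c2('top',(238.5,213),.043),'foot')
s0=dict(o=(180,180),s=4)
pol(c2('scene',(377,183),.118,**s0),'sc tip');pol(c2('scene',(378,297),.043,**s0),'sc foot')
# pointer motion check, with pictures before/after
a=cv2.imread('pics/raw_top0.png')[122:150,258:275].astype(np.float32);b=cv2.imread('pics/raw_t9.png')[122:150,258:275].astype(np.float32)
print(cv2.phaseCorrelate(a[:,:,0],b[:,:,0]),np.abs(a-b).mean())
# lateral direct test: cone-pointer image line through hub
E
```

```text
knobfit [ 0.58515493 -0.0239442 ] 30.991881220081286 0.0006785111992805293
foot [0.6327 0.0056] 0.057 31.05
sc tip [0.6333 0.0059] 0.0577 30.95
sc foot [0.6348 0.005 ] 0.0586 29.47
((-0.02197275579135649, 0.06276028415151558), 1.0398610017917775) 1.8928572
```

Cone is at 31.0° against the pointer's 31.2°. The pointer and foot have not moved, and the arm is clear. Handing in.

```bash
python3 - <<'E'
from h import *
print(bot.finish_job())
E
```

```text
the job is handed in; nothing more can be done
None
```

I turned the disc about 97° anticlockwise by pushing one knob with the shut fingertip. I slowed at the end, backed the finger off, lifted clear, and handed the job in at about 11 s.

**Alignment:** The cone stands at about 31.0° (top-view foot 31.05°, scene-view tip 30.95°, knob fit 31.0°). The pointer is at about 31.2°. One reading disagreed slightly: the cone's foot in the scene view gave 29.5°, about 1.5° low. That point is the least certain, because the foot's visible outline includes its height.

**Foot, goods and counter:**
- The pointer shifted by less than 0.1 pixel between the first and last pictures, so the foot did not move.
- The goods stand upright where they rode round.
- The other things on the counter look unmoved by eye.
- Wrist forces in the readings stayed around 2 N or less.

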